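# Catch a bench shear's return spring on its post with a spring puller

### The arm

A 7-joint arm with a two-finger parallel gripper is mounted at the origin on the work surface. World frame = base frame: x ahead of the robot, y to its left, z up, the work surface at z = 0. Lengths are in m, angles in degrees, forces in N, time in s.
With the tool pointing down it reaches from about 0.4 to 0.875 m from the base axis. Payload 19.3 kg.
Tool frame: the origin (TCP) lies between the finger pads; the fingertips stand 11 mm ahead of it and the grasp point (between the pads) lies 8 mm behind it; z points along the fingers, y is the line along which they close (so a half turn about z gives the same grasp; the last joint's range is limited). The gripper opens to 85 mm and grips with 20 to 120 N. Pads are 22 mm wide; open, the fingers measure 114 mm over their backs; the gripper's body (76 mm by 85 mm) begins 54 mm behind the grasp point. The pads swing forward as they close: fully open they stand 13 mm farther back than shut.
Start: joints at [69.03, 29.874, -2.08, 91.645, 1.215, 58.505, -6.463], TCP at [0.182, -0.598, 0.242] pointing down, gripper open.
Joint ranges: [-166.77, 166.77], [-17.47, 122.26], [-85.68, 81.53], [9.62, 139.38], [-72.42, 252.41], [9.2, 110.78], [-144.41, 144.41]. Speed limits (degrees/s): [108.29, 108.29, 136.94, 136.94, 172.46, 172.46, 172.46].

### API

Orientations are given as [roll, pitch, yaw] about the fixed x, y, z axes, in that order (R = Rz(yaw) Ry(pitch) Rx(roll)).
In Python, from bench import manip gives the robot as it stands. The module is installed in compiled form; this text tells all that it offers.
- The arm moves only by the tool step_arm, never from a script. Its argument "plan" is a list of rows, each a list of 5 numbers: the opening, from 0 (shut) to 1 (fully open), then the shift along the tool's x, y, z in mm, then the turn about the tool's z in rad. In form: [[gripper, dx, dy, dz, yaw], ...]. A call has 1 to 8 rows; each row is the pose to reach, as a shift and turn from the pose commanded when the call began, along the tool's axes at that moment; what a row does not reach only later rows make up. A row lasts 1/10 s, in which the tool goes at most 50 mm and 8.59 degrees, less where a joint would pass 70% of its speed; a pose out of reach is approached as far as the arm can. A call with a gripper value outside its range is refused whole. The fingers move at their own pace and stop on an object; "squeeze" is the grip in N (left out, the last holds). Time passes only in rows, so rows that repeat a pose let the fingers close. It gives the time, the measured TCP pose, the force, the opening and the grip force at its end, in the units of the state.
- manip.get_obs(): the state, without advancing time (a new reading comes with each control period).
- manip.camera(name): name is "side" or "top" or "wrist"; returns the picture (384x512x3 uint8, blue, green, red); there is no depth.
- manip.get_calibration(name): a dict with "fx", "fy", "cx", "cy" (pixels), "rvec" (rotation vector, rad) and "tvec" (3), from world to camera coordinates, as OpenCV has them; the wrist camera has in their place "mount" (4x4, takes a point from camera to tool coordinates, whose origin is the TCP and whose axes are the flange's). Camera axes: x right, y down, z forward; pixel columns grow to the right and rows downward; lengths in m; the calibration is good to about 2 mm. A picture is of the moment at which its call begins: read the wrist's pose just before it. get_calibration takes no time and is no camera call.
- manip.finish_job(): hands the job in; it is judged then, once.
The state is a dict: "t": time; "q": joint angles; "joint_vel": joint speeds; "joint_efforts": joint torques, N m; "ee_pos": TCP position; "tool_rot": TCP orientation; "force": force on the tool from outside, world axes, zero at the start; "ft_torque": the same for the moment, N m; "finger_gap": finger opening in m; "gripper_force": force on a finger pad.
Only numpy, scipy, OpenCV 4.12 (cv2) and the standard library are available. Lean on these libraries where they do the work, as an engineer would, in place of code of your own. Each camera call takes 0.05 s, during which the arm holds its last target. There are 200 camera calls.

### The job

The return spring of the small bench shear is off its anchor post: take the spring puller out of its wooden stand, put its pin down into the round eye at the end of the spring, stretch the spring and catch its open hook round the post, so that the spring stays there under its own tension, and stand the puller upright in the hole of its stand again. The nut of the post has been set anew, so feel (or look) where along its slot the post now stands, and work gently: never load the spring with more than about 16 N, and stop and back off as soon as the hook strikes the post instead of forcing it past (never more than 12 N between them). Touch the hook end of the spring only with the puller, and leave everything else on the bench where it is.

Things in the scene. Friction and masses are not known exactly. Their poses are not given: they have to be found in the camera images.
- puller: spring puller, 130 g: wooden bar handle 62 mm (its x) by 24 mm (its y), 34 mm tall, on a round brass ferrule 24 mm wide, 10 mm tall, and a plain round steel pin 6 mm thick reaching 32 mm down from the ferrule. Origin: centre of the ferrule's underside, z up; handle spans z = 10 to 44 mm. Gripped across its 24 mm at z = 27 mm the fingers clear the stand
- puller_tip (a point): rounded lower end of the puller's pin, 32 mm below the puller's origin on its axis; axes as puller
- stand_hole (a point): mouth of the square hole (15 mm wide, 45 mm deep) in the middle of the top of the fixed wooden stand, a block 84 x 84 mm, 55 mm tall; the puller starts upright in it, its ferrule resting on the top. z up
- spring_pivot (a point): axis on the fixed shear about which the spring swings, at the height of the spring's wire, 50 mm above the bench (its pin reaches 16 mm higher). Axes of the shear: x from the pivot to the anchor's slot, z up, y to the left of x. Base plate 14 mm thick; housing and lever, up to 140 mm tall, lie 50 to 140 mm behind the pivot (-x)
- hook: level steel link at the coil's end, wire 5 mm thick; origin on the spring's line 80 mm from the pivot when slack, x away from the pivot, z up. In its plane (x, y in mm): the eye; a straight shank on y = 0 to x = 49; a stop ear from (27, 0) to (27, -22); and the open hook: a half circle (wire centre) of radius 7 about (49, -7), turning to -y and back, and a tip from (49, -14) to (45, -14)
- hook_eye (a point): centre of the round eye for the puller's pin, at (17, 0) mm in hook: 10 mm clear width, 20 mm outside; 97 mm from the pivot when slack, 50 mm above the bench, free for 12 mm below. The link moves only along the spring and about the pivot; it starts slack, swung 0.3 to 0.55 rad to the shear's +y side, and light friction keeps it there. Axes as hook
- hook_seat (a point): centre of the hook's half circle, where the post's centre sits when caught. Axes as hook. The hook's mouth, between the tip (ends x = 42.5 mm) and the ear (ends 29.5), opens to -y: the post enters sideways only while its centre is at x = 33.5 to 38.5 mm of hook. The spring pulls 3 N plus 0.2 N per mm of stretch, at most 57 mm; caught: 6 to 35 mm
- anchor: fixed steel bracket on the shear, 62 x 40 x 22 mm, with slot and post. Origin: middle of its underside, 150 mm from the pivot, 14 mm above the bench; axes as the shear's. The round upright post, 8 mm thick, with a 14 mm wide head whose top is 62 mm above the bench, is clamped on the slot's line y = 0 somewhere at x = -14 to +14 mm: where is not reported
- mug: white handled mug, 80 mm wide, 95 mm tall; a bystander. Origin: underside, z up
- screwdriver: red-handled screwdriver lying on the bench, 170 mm long; a bystander. Origin: under its middle, x along it
- bench_block: flat square steel block 60 x 60 x 20 mm; a bystander. Origin: underside, z up
- jar: small amber glass jar, 48 mm wide, 50 mm tall; a bystander. Origin: underside, z up
- mandrel: upright tapered steel ring mandrel on a 56 mm round foot, 140 mm tall; a bystander. Origin: underside, z up
- calculator: pale green pocket calculator 120 x 85 x 14 mm lying flat; a bystander. Origin: underside, z up
- hammer: small hammer lying on the bench, 220 mm long; a bystander. Origin: under its middle, x along it
There are look-alikes about, which are no part of the job. There is more than one size of the puller; the one meant has the size given above.

How it is judged:
By the outcome, as a careful person would: the job done as asked, in the order asked, and still so for the second after the job is handed in, with the robot touching nothing.
It also fails if it takes over 72 s, if anything falls off the work surface, if the arm or the gripper's body presses on something with over 40 N, if the wrist force passes 120 N, or if a joint passes its speed limit or range.

## Working session

There is one attempt and no reset: what is moved stays moved. The work goes in short steps, Python scripts to look and compute and a tool call to move; the robot and the scene stay as the last step left them, time stands still between calls to the robot, and variables do not carry over. Pictures are saved under pics/ and viewed, at most 10 in all, crops included, and the job is handed in when it is done.

Besides the shell and the picture viewer there is one more tool, called after ">>>" as a command line: name --pt "numbers of a row" for each row, then --argument value for the rest. step_arm: Moves the arm, as the interface text tells. Its arguments: {"type":"object","properties":{"plan":{"type":"array"},"squeeze":{"type":"number"}},"required":["plan"]}

```bash
mkdir -p pics; cat > h.py <<'E'
import numpy as np, cv2
from bench import manip
from scipy.spatial.transform import Rotation as R
def cam(n, obs=None):
    c=manip.get_calibration(n)
    K=np.array([[c['fx'],0,c['cx']],[0,c['fy'],c['cy']],[0,0,1]])
    if 'mount' in c:
        o=obs; T=np.eye(4); T[:3,:3]=R.from_euler('xyz',o['tool_rot'],degrees=True).as_matrix(); T[:3,3]=o['ee_pos']
        W=T@np.array(c['mount']); return K,W[:3,:3],W[:3,3]
    r=cv2.Rodrigues(np.array(c['rvec'],float))[0]; return K,r.T,-r.T@np.array(c['tvec'],float).ravel()
def ray(C,u,v):
    K,Rm,p=C; d=Rm@np.linalg.solve(K,[u,v,1]); return p,d/np.linalg.norm(d)
def onz(C,u,v,z):
    p,d=ray(C,u,v); return p+d*(z-p[2])/d[2]
def tri(*a):
    A=np.zeros((3,3));b=np.zeros(3)
    for C,u,v in a:
        p,d=ray(C,u,v); M=np.eye(3)-np.outer(d,d); A+=M;b+=M@p
    x=np.linalg.solve(A,b); return x,[np.linalg.norm((np.eye(3)-np.outer(ray(*q)[1],ray(*q)[1]))@(x-q[0][2])) for q in a]
def proj(C,P):
    K,Rm,p=C; q=K@(Rm.T@(np.array(P)-p)); return q[:2]/q[2]
E
python3 - <<'E'
from h import *
o=manip.get_obs(); print(o)
for n in ('side','top','wrist'):
    im=manip.camera(n); cv2.imwrite(f'pics/{n}0.png',im)
    print(n,cam(n,o))
a=[cv2.imread(f'pics/{n}0.png') for n in('side','top')]
cv2.imwrite('pics/t0.png',cv2.resize(a[1],(800,600),interpolation=cv2.INTER_CUBIC));cv2.imwrite('pics/s0.png',cv2.resize(a[0],(800,600),interpolation=cv2.INTER_CUBIC))
E
```

```text
{'t': 0.0, 'q': array([69.03159942, 29.90901921, -2.08138089, 91.66950762,  1.21553838,
       58.50430107, -6.46262442]), 'joint_vel': array([ 0.05906108, -0.06042127, -0.08371259, -0.02636217, -0.06058421,
       -0.07610786,  0.01947698]), 'joint_efforts': array([ 3.39076387e-04, -9.27093530e+01,  1.98000737e+00, -3.69926226e+01,
        1.78199628e-02,  8.14001978e-03,  2.53010506e-05]), 'ee_pos': array([ 0.18205265, -0.59759887,  0.24175393]), 'tool_rot': array([-1.79939458e+02,  4.96004817e-03,  1.69463630e+01]), 'force': array([ 0.1358447 , -0.69492349, -0.00207153]), 'ft_torque': array([ 0.00570661, -0.05383723,  0.01664165]), 'gripper_force': 0.0, 'finger_gap': 0.08567538963653362}
side (array([[368.3557763 ,   0.        , 245.47411475],
       [  0.        , 368.3557763 , 186.74147049],
       [  0.        ,   0.        ,   1.        ]]), array([[ 0.95975984, -0.17689816,  0.21810111],
       [-0.28078339, -0.59160162,  0.75575672],
       [-0.004663  , -0.78658411, -0.61746554]]), array([ 0.34170777, -0.81690594,  0.70392214]))
top (array([[380.98654115,   0.        , 249.87547338],
       [  0.        , 380.98654115, 188.85036307],
       [  0.        ,   0.        ,   1.        ]]), array([[ 0.00108481, -0.98642732,  0.16419489],
       [-0.99956654, -0.00590029, -0.028843  ],
       [ 0.02942032, -0.16409243, -0.98600615]]), array([ 0.37536336, -0.01531181,  1.16678154]))
wrist (array([[272.09854177,   0.        , 257.92874228],
       [  0.        , 272.09854177, 193.57535034],
       [  0.        ,   0.        ,   1.        ]]), array([[ 2.91424787e-01, -9.19254241e-01, -2.64656822e-01],
       [-9.56593727e-01, -2.80102865e-01, -8.04414421e-02],
       [-1.84997258e-04,  2.76611686e-01, -9.60981759e-01]]), array([ 0.24936688, -0.57698866,  0.37303296]))
```

View pics/t0.png

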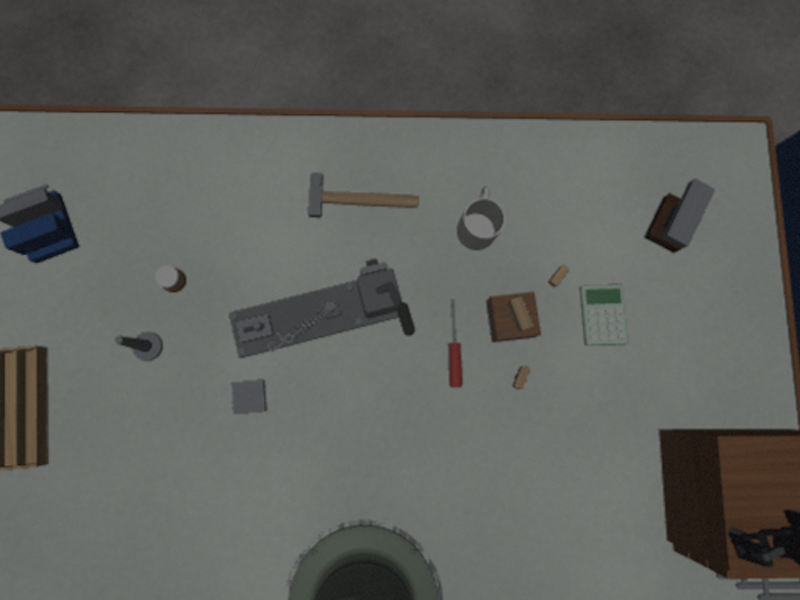

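View pics/s0.png

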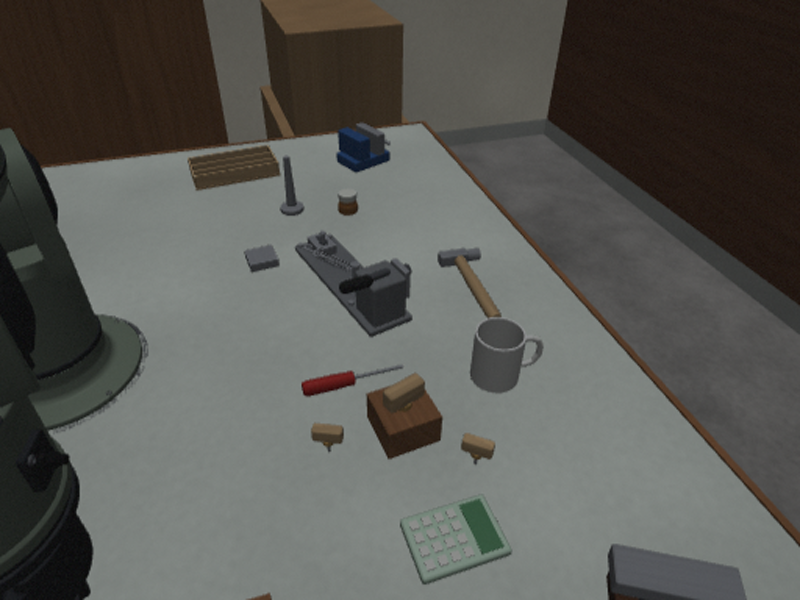

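The top view shows the stand with its puller at (521,314), the look-alikes at (558,275) and (521,378), and the shear with its anchor at (253,327) and pivot near (335,308). In the side view the handle top is at (404,390).

```bash
python3 - <<'E'
from h import *
T=cam('top');S=cam('side');f=.64
k=lambda u,v:(u*f,v*f)
t=cv2.imread('pics/top0.png');s=cv2.imread('pics/side0.png')
def blob(im,box):
    x0,y0,x1,y1=box; h=cv2.cvtColor(im[y0:y1,x0:x1],cv2.COLOR_BGR2HSV)
    print(h[::4,::4].reshape(-1,3)[::6].tolist()[:0])
    m=cv2.inRange(h,(5,60,110),(25,200,255))
    n,l,st,c=cv2.connectedComponentsWithStats(m)
    out=[]
    for i in range(1,n):
        if st[i,4]>20:
            p=cv2.findNonZero((l==i).astype(np.uint8)); out.append((c[i]+[x0,y0],st[i,4],cv2.minAreaRect(p)[1:]))
    return out
bt=blob(t,(300,160,370,260)); bs=blob(s,(190,230,320,300))
for b in bt: print('top',b)
for b in bs: print('side',b)
print('handle click',tri((T,*k(521,314)),(S,*k(404,392))))
for n,p,z in (('handle',(521,314),.09),('pivot',(335,308),.05),('anchor',(253,327),.036),('housing end',(398,300),.014),('sd',(455,345),.01)):
    print(n,onz(T,*k(*p),z).round(3))
c=[onz(T,*k(*p),.014).round(3) for p in ((230,314),(240,357),(400,315))];print(c)
for b in ((488,297),(537,293),(541,335),(493,341)): print(onz(T,*k(*b),.055).round(3))
E
```

```text
[]
[]
top (array([358.44, 173.88]), np.int32(25), ((2.9162344932556152, 11.476795196533203), 41.18592834472656))
side (array([257.95535714, 245.32142857]), np.int32(112), ((5.506799697875977, 23.224332809448242), 61.38954162597656))
side (array([208.43333333, 273.82222222]), np.int32(90), ((17.31364631652832, 5.0746893882751465), 5.710593223571777))
side (array([305.62745098, 281.81372549]), np.int32(102), ((19.28989028930664, 5.0596442222595215), 18.43494987487793))
handle click (array([ 0.52270032, -0.28855755,  0.0836561 ]), [np.float64(0.000967409000508757), np.float64(0.0009674090005088864)])
handle [ 0.521 -0.287  0.09 ]
pivot [0.536 0.057 0.05 ]
anchor [0.501 0.212 0.036]
housing end [ 0.558 -0.064  0.014]
sd [ 0.47  -0.175  0.01 ]
[array([0.528, 0.262, 0.014]), array([0.445, 0.239, 0.014]), array([ 0.528, -0.068,  0.014])]
[ 0.558 -0.234  0.055]
[ 0.566 -0.328  0.055]
[ 0.486 -0.332  0.055]
[ 0.474 -0.241  0.055]
```

>>> step_arm --pt "1 0 0 -40 0" --pt "1 40 -20 -40 0" --pt "1 85 -40 -40 0" --pt "1 130 -62 -40 0" --pt "1 175 -84 -40 0" --pt "1 220 -105 -40 0" --pt "1 265 -127 -40 0" --pt "1 310 -148 -40 0"

```text
t: 0.95
ee_pos: [0.4367, -0.3643, 0.2823]
tool_rot: [180.0, 0.0, 16.9]
force: [0.0, -0.9, 0.4]
finger_gap: 0.0853
gripper_force: 0.0
```

>>> step_arm --pt "1 45 -22 0 -0.1" --pt "1 90 -42 10 -0.21" --pt "1 105 -50 20 -0.21" --pt "1 105 -50 20 -0.21" --pt "1 105 -50 20 -0.21"

```text
t: 1.45
ee_pos: [0.521, -0.2878, 0.262]
tool_rot: [-180.0, 0.0, 29.0]
force: [-1.1, -0.2, 0.3]
finger_gap: 0.0855
gripper_force: 0.0
```

```bash
python3 - <<'E'
from h import *
o=manip.get_obs(); im=manip.camera('wrist'); np.save('o1.npy',o,allow_pickle=True)
print(o['t'],o['ee_pos'],o['tool_rot'],o['q'])
cv2.imwrite('pics/w1r.png',im); cv2.imwrite('pics/w1.png',cv2.resize(im,(800,600),interpolation=cv2.INTER_CUBIC))
E
```

```text
1.45 [ 0.52099961 -0.28784868  0.26203913] [-1.79973904e+02  4.73870260e-02  2.89594159e+01] [ 31.46599227  26.34858457 -11.68908219  94.63407366   6.00185103
  59.67996365 -43.1205972 ]
```

View pics/w1.png

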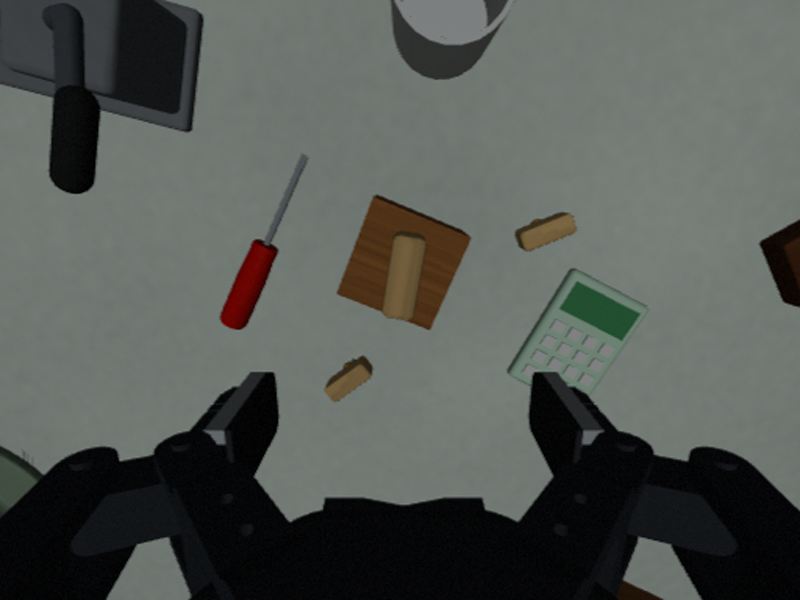

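The wrist picture shows the handle from (407,236) to (399,318), almost along the tool's x, on the stand with corners (375,196), (469,237), (432,328), (338,293).

```bash
python3 - <<'E'
from h import *
o=np.load('o1.npy',allow_pickle=True).item(); C=cam('wrist',o); T=cam('top');S=cam('side')
im=cv2.imread('pics/w1r.png'); x0,y0,x1,y1=210,120,305,215
hsv=cv2.cvtColor(im[y0:y1,x0:x1],cv2.COLOR_BGR2HSV)
for u,v in ((404,275),(415,275),(360,280)): print(hsv[int(v*.64)-y0,int(u*.64)-x0])
for lo in (80,90,100):
    m=cv2.inRange(hsv,(5,40,lo),(28,200,255)); n,l,st,c=cv2.connectedComponentsWithStats(m); i=1+np.argmax(st[1:,4])
    r=cv2.minAreaRect(cv2.findNonZero((l==i).astype(np.uint8))); ctr=c[i]+[x0,y0]
    bx=cv2.boxPoints(r)+[x0,y0]; P=[onz(C,*b,.095) for b in bx]
    e=[P[1]-P[0],P[2]-P[1]]; L=[np.linalg.norm(q) for q in e]; d=e[int(np.argmax(L))]
    print(lo,st[i,4],np.round(L,4),'yaw',np.degrees(np.arctan2(d[1],d[0])),onz(C,*ctr,.099).round(4))
# heights: handle ends & stand corners in wrist vs top
f=.64
print(tri((C,ctr[0],ctr[1]),(T,521*f,314*f),(S,404*f,390*f)))
q=[(375,196),(469,237),(432,328),(338,293)]; w=[onz(C,u*f,v*f,.055) for u,v in q]
print(np.round(w,4),np.mean(w,0),[np.linalg.norm(w[i]-w[i-1]).round(4) for i in range(4)])
for a,b in zip(q,((537,293),(541,335),(493,341),(488,297))): print(tri((C,a[0]*f,a[1]*f),(T,b[0]*f,b[1]*f)))
E
```

```text
[ 19 122 113]
[ 19 125 102]
[ 14 180  75]
80 1112 [0.0634 0.052 ] yaw 19.109404462406648 [ 0.5268 -0.2867  0.099 ]
90 983 [0.0607 0.021 ] yaw 18.305576204222366 [ 0.5246 -0.2855  0.099 ]
100 818 [0.0594 0.0181] yaw 18.866501881963604 [ 0.5244 -0.2849  0.099 ]
(array([ 0.52240911, -0.28712875,  0.08673186]), [np.float64(0.001062535509751238), np.float64(0.0011900204462625458), np.float64(0.0016060036674308395)])
[[ 0.5616 -0.2406  0.055 ]
 [ 0.5698 -0.3206  0.055 ]
 [ 0.4895 -0.3332  0.055 ]
 [ 0.4784 -0.2503  0.055 ]] [ 0.52483571 -0.28618288  0.055     ] [np.float64(0.0838), np.float64(0.0804), np.float64(0.0814), np.float64(0.0837)]
(array([ 0.55376984, -0.26177623,  0.23902856]), [np.float64(0.02389023324073479), np.float64(0.023890233240734596)])
(array([ 0.54000995, -0.42475517, -0.35299713]), [np.float64(0.026897808879128272), np.float64(0.02689780887912821)])
(array([ 0.48118048, -0.29233419,  0.03001227]), [np.float64(0.045705578951270746), np.float64(0.04570557895127088)])
(array([ 0.528013  , -0.2302397 ,  0.18305616]), [np.float64(0.023412191406607365), np.float64(0.0234121914066073)])
```

>>> step_arm --pt "1 4.4 -0.5 0 0.1" --pt "1 4.4 -0.5 45 0.18" --pt "1 4.4 -0.5 90 0.18" --pt "1 4.4 -0.5 130 0.18" --pt "1 4.4 -0.5 160 0.18" --pt "1 4.4 -0.5 180 0.18" --pt "1 4.4 -0.5 188 0.18" --pt "1 4.4 -0.5 188 0.18" --squeeze 60

```text
t: 2.3
ee_pos: [0.5244, -0.2857, 0.0741]
tool_rot: [-180.0, 0.0, 18.6]
force: [-0.7, 0.1, 0.5]
finger_gap: 0.085
gripper_force: 0.0
```

>>> step_arm --pt "0.3 0 0 0 0" --pt "0 0 0 0 0" --pt "0 0 0 0 0" --pt "0 0 0 0 0" --pt "0 0 0 0 0" --pt "0 0 0 0 0" --squeeze 110

```text
t: 2.9
ee_pos: [0.5253, -0.2851, 0.0751]
tool_rot: [180.0, -0.0, 18.7]
force: [-1.7, -0.2, 9.9]
finger_gap: 0.0228
gripper_force: 107.3
```

>>> step_arm --pt "0 0 0 -5 0" --pt "0 0 0 -15 0" --pt "0 0 0 -35 0" --pt "0 0 0 -70 0" --pt "0 0 0 -110 0" --pt "0 0 0 -150 0" --pt "0 0 0 -176 0" --pt "0 0 0 -176 0"

```text
t: 3.7
ee_pos: [0.5263, -0.2855, 0.2548]
tool_rot: [179.8, -0.3, 18.7]
force: [0.1, 0.3, -1.8]
finger_gap: 0.0224
gripper_force: 107.7
```

>>> step_arm --pt "0 3 -25 0 0" --pt "0 8 -65 0 0" --pt "0 14 -110 0 0" --pt "0 19 -155 0 0" --pt "0 24 -200 0 0" --pt "0 30 -245 0 0" --pt "0 35 -290 0 0" --pt "0 40 -335 0 0"

```text
t: 4.5
ee_pos: [0.4547, 0.0468, 0.2503]
tool_rot: [180.0, 0.0, 18.7]
force: [1.2, 0.6, -1.1]
finger_gap: 0.0227
gripper_force: 107.9
```

>>> step_arm --pt "0 5 -40 0 0" --pt "0 9 -76 0 0" --pt "0 9 -76 0 0" --pt "0 9 -76 0 0"

```text
t: 4.9
ee_pos: [0.4395, 0.1205, 0.2502]
tool_rot: [180.0, 0.0, 18.8]
force: [-0.5, -0.5, -0.6]
finger_gap: 0.0227
gripper_force: 108.0
```

```bash
python3 - <<'E'
from h import *
o=manip.get_obs(); im=manip.camera('wrist'); np.save('o2.npy',o,allow_pickle=True)
print(o['t'],o['ee_pos'],o['tool_rot'],o['q'],o['finger_gap'])
cv2.imwrite('pics/w2r.png',im); cv2.imwrite('pics/w2.png',cv2.resize(im,(800,600),interpolation=cv2.INTER_CUBIC))
E
```

```text
4.9 [0.43953696 0.12047489 0.25017867] [1.79993387e+02 2.55784599e-02 1.87593982e+01] [  -5.78034298   14.82381426  -20.28679987  114.76118536    6.51254476
   51.50467481 -100.75189477] 0.02268434877381295
```

View pics/w2.png

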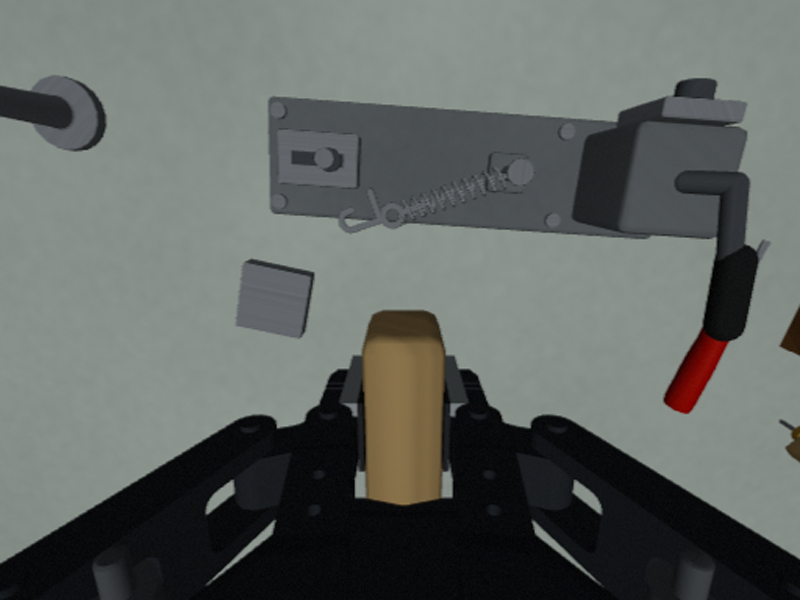

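The wrist picture shows the post head at (326,159) in the slot (292–340), the pivot pin at (516,170), the eye at (393,215), the ear tip at (372,192) and the hook bend at (345,222).

>>> step_arm --pt "0 0 -25 15 0" --pt "0 0 -50 40 0" --pt "0 0 -50 40 0" --pt "0 0 -50 40 0"

```text
t: 5.35
ee_pos: [0.4239, 0.1666, 0.21]
tool_rot: [180.0, 0.1, 18.6]
force: [0.2, 0.0, -1.9]
finger_gap: 0.0229
gripper_force: 108.0
```

```bash
python3 - <<'E'
from h import *
o=manip.get_obs(); im=manip.camera('wrist'); np.save('o3.npy',o,allow_pickle=True)
print(o['t'],o['ee_pos'],o['tool_rot'])
cv2.imwrite('pics/w3r.png',im)
a=cv2.imread('pics/w2r.png')
c2=cv2.resize(a[50:160,165:365],None,fx=4,fy=4,interpolation=cv2.INTER_CUBIC)[:, :800]
C2=cam('wrist',np.load('o2.npy',allow_pickle=True).item());C3=cam('wrist',o)
q=proj(C3,onz(C2,393*.64,190*.64,.05)); print(q)
cv2.imwrite('pics/c2.png',c2)
x=int(np.clip(q[0]-100,0,312));y=int(max(q[1]-75,0)); print('crop3',x,y)
cv2.imwrite('pics/c3.png',cv2.resize(im[y:y+150,x:x+200],None,fx=4,fy=4,interpolation=cv2.INTER_CUBIC))
E
```

```text
5.35 [0.4239388  0.16658697 0.2099789 ] [1.79981961e+02 7.60864811e-02 1.86289616e+01]
[297.51024451 122.30832934]
crop3 197 47
```

View pics/c2.png

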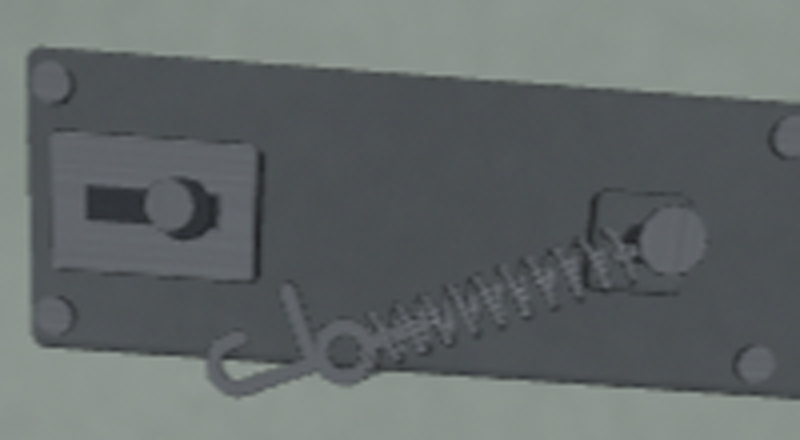

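View pics/c3.png

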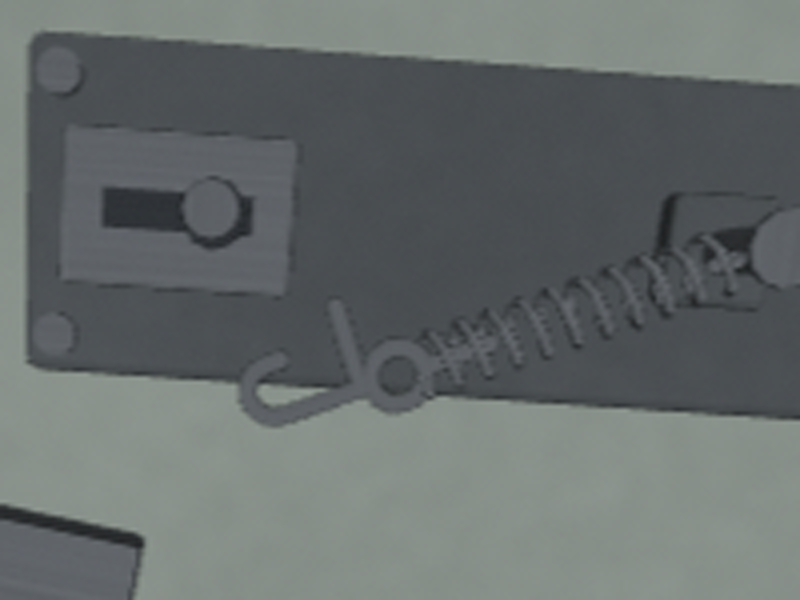

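Both crops agree: c2 has the post head at (171,206), eye (346,351) and pivot head (673,239); c3 has the post head at (212,209) and eye (400,376). The slot is seen on both sides of the post, with the post near its pivot end.

```bash
cat > m.py <<'E'
from h import *
C2=cam('wrist',np.load('o2.npy',allow_pickle=True).item());C3=cam('wrist',np.load('o3.npy',allow_pickle=True).item());T=cam('top');S=cam('side')
a=lambda u,v:((u+.5)/4-.5+165,(v+.5)/4-.5+50)
b=lambda u,v:((u+.5)/4-.5+197,(v+.5)/4-.5+47)
E
python3 - <<'E'
from m import *
for n,p,q,z in (('post',(171,206),(212,209),.062),('eye',(346,351),(400,376),.0525),('TL',(50,133),(67,127),.036),('TR',(258,147),(297,143),.036),('BR',(253,282),(289,296),.036),('BL',(52,268),(62,279),.036),('hooktip',(240,342),(282,357),.0525),('eartip',(290,290),(336,304),.0525),('pivothead',(673,239),None,.066)):
    print(n,onz(C2,*a(*p),z).round(4), *( [onz(C3,*b(*q),z).round(4)]+[k if isinstance(k,list) else k.round(4) for k in tri((C2,*a(*p)),(C3,*b(*q)))] if q else []))
E
```

```text
post [0.5024 0.2011 0.062 ] [0.5024 0.2015 0.062 ] [0.5024 0.2015 0.06  ] [np.float64(7.015016443491627e-05), np.float64(7.015016443499978e-05)]
eye [0.4797 0.1425 0.0525] [0.4793 0.1425 0.0525] [0.4794 0.1425 0.0524] [np.float64(0.00020680192159235354), np.float64(0.00020680192159227705)]
TL [0.5103 0.2453 0.036 ] [0.5106 0.2446 0.036 ] [0.5102 0.2435 0.042 ] [np.float64(6.377068974140028e-06), np.float64(6.377068974007527e-06)]
TR [0.5263 0.1859 0.036 ] [0.5261 0.1866 0.036 ] [0.5267 0.1866 0.0307] [np.float64(8.989920336707833e-06), np.float64(8.98992033651892e-06)]
BR [0.4889 0.176  0.036 ] [0.489  0.1759 0.036 ] [0.4889 0.1759 0.0371] [np.float64(1.990321125657049e-05), np.float64(1.990321125666056e-05)]
BL [0.4731 0.2353 0.036 ] [0.4736 0.2354 0.036 ] [0.4734 0.2351 0.0371] [np.float64(0.00023905772253254309), np.float64(0.00023905772253247456)]
hooktip [0.472  0.1731 0.0525] [0.474  0.1733 0.0525] [0.4732 0.1731 0.0551] [np.float64(0.0009583103984648101), np.float64(0.0009583103984648131)]
eartip [0.491  0.1636 0.0525] [0.491  0.1645 0.0525] [0.4909 0.164  0.0466] [np.float64(0.00015562161046591495), np.float64(0.00015562161046586242)]
pivothead [0.5388 0.0664 0.066 ]
```

```bash
python3 - <<'E'
from m import *
c=manip.get_calibration('wrist'); M=np.array(c['mount']); Mi=np.linalg.inv(M); print(M.round(4))
K=C2[0]
for z in (-.0245,-.0225,-.007,.0095):
    for x in (.031,-.031):
        q=K@(Mi@[x,0,z,1])[:3]; print(x,z,(q[:2]/q[2]/.64).round(1))
    q=K@(Mi@[0,.012,z,1])[:3]; print('y12',(q[:2]/q[2]/.64).round(1))
im=cv2.imread('pics/w3r.png'); h=cv2.cvtColor(im,cv2.COLOR_BGR2HSV)
for col in (245,258,270): print(col,[(int(r*1/.64),h[r,col].tolist()) for r in range(190,232,2)])
E
```

```text
[[-1.000e-04 -9.610e-01 -2.766e-01  7.040e-02]
 [ 1.000e+00 -3.000e-04  8.000e-04 -2.000e-04]
 [-9.000e-04 -2.766e-01  9.610e-01 -1.313e-01]
 [ 0.000e+00  0.000e+00  0.000e+00  1.000e+00]]
0.031 -0.0245 [403.5 333.6]
-0.031 -0.0245 [403.5 523.4]
y12 [445.3 435.2]
0.031 -0.0225 [403.5 331.1]
-0.031 -0.0225 [403.4 518.4]
y12 [444.6 431.2]
0.031 -0.007 [403.4 313.8]
-0.031 -0.007 [403.4 484.3]
y12 [440.1 404.3]
0.031 0.0095 [403.3 299.3]
-0.031 0.0095 [403.3 454.7]
y12 [436.3 381.3]
245 [(296, [71, 14, 143]), (300, [71, 14, 143]), (303, [68, 14, 142]), (306, [70, 16, 141]), (309, [33, 28, 101]), (312, [19, 125, 59]), (315, [18, 123, 60]), (318, [19, 125, 59]), (321, [19, 134, 61]), (325, [18, 125, 61]), (328, [18, 128, 60]), (331, [19, 130, 59]), (334, [19, 128, 68]), (337, [19, 125, 90]), (340, [19, 119, 111]), (343, [19, 117, 129]), (346, [19, 119, 129]), (350, [19, 117, 129]), (353, [19, 118, 130]), (356, [19, 116, 130]), (359, [20, 118, 130])]
258 [(296, [69, 13, 142]), (300, [68, 14, 142]), (303, [68, 14, 143]), (306, [71, 14, 142]), (309, [33, 23, 99]), (312, [18, 125, 53]), (315, [18, 128, 60]), (318, [19, 125, 61]), (321, [19, 125, 61]), (325, [21, 138, 59]), (328, [20, 123, 62]), (331, [19, 134, 59]), (334, [19, 123, 62]), (337, [18, 126, 81]), (340, [19, 122, 100]), (343, [19, 120, 123]), (346, [19, 117, 126]), (350, [19, 119, 129]), (353, [19, 115, 131]), (356, [19, 118, 132]), (359, [19, 115, 133])]
270 [(296, [68, 14, 141]), (300, [71, 14, 141]), (303, [68, 14, 142]), (306, [68, 14, 143]), (309, [36, 26, 100]), (312, [18, 133, 50]), (315, [19, 130, 53]), (318, [19, 123, 58]), (321, [18, 130, 61]), (325, [19, 136, 60]), (328, [18, 132, 60]), (331, [19, 128, 64]), (334, [18, 124, 64]), (337, [19, 121, 82]), (340, [19, 124, 99]), (343, [19, 121, 118]), (346, [19, 118, 119]), (350, [19, 120, 119]), (353, [19, 117, 120]), (356, [19, 116, 121]), (359, [19, 118, 121])]
```

>>> step_arm --pt "0 23 20 0 0" --pt "0 45.7 40.7 20 0" --pt "0 45.7 40.7 55 0" --pt "0 45.7 40.7 85 0" --pt "0 45.7 40.7 97 0" --pt "0 45.7 40.7 97 0" --pt "0 45.7 40.7 97 0"

```text
t: 6.1
ee_pos: [0.481, 0.1434, 0.1145]
tool_rot: [180.0, -0.1, 18.6]
force: [-0.1, 0.2, -1.1]
finger_gap: 0.0227
gripper_force: 108.1
```

```bash
python3 - <<'E'
from h import *
o=manip.get_obs(); ims=[manip.camera(n) for n in('side','top','wrist')]; 
print(o['t'],o['ee_pos'],o['tool_rot'],o['force'])
e=np.array([.4794,.1423,.05]); out=[]
for n,im in zip(('side','top'),ims):
    u,v=proj(cam(n),e); print(n,u,v); x,y=int(u)-25,int(v)-30
    out.append(cv2.resize(im[y:y+50,x:x+50],(400,400),interpolation=cv2.INTER_CUBIC)); print(x,y)
cv2.imwrite('pics/st4.png',np.hstack(out)); cv2.imwrite('pics/w4r.png',ims[2])
E
```

```text
6.1 [0.48097814 0.14342641 0.11452509] [ 1.79989728e+02 -7.34662953e-02  1.86339551e+01] [-0.09178499  0.19105034 -1.06850925]
side 202.83527920935057 162.1171052545007
177 132
top 184.77954170065973 216.11554352305149
159 186
```

View pics/st4.png

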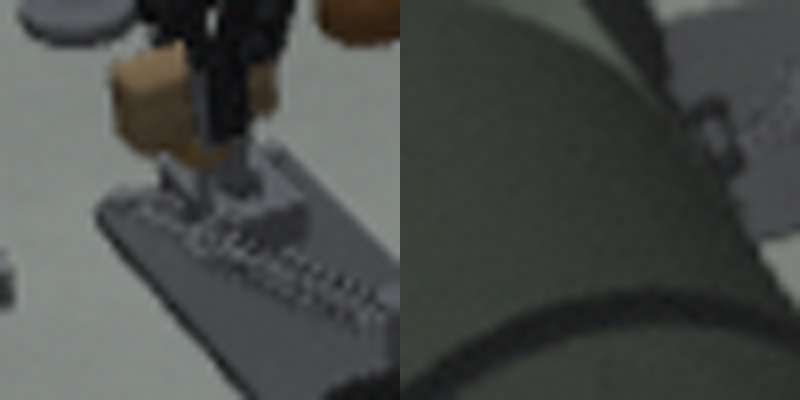

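The side crop shows the pin's end at (200,215), just above the eye at (205,240), so it is in line with it. The top view is hidden by the arm.

>>> step_arm --pt "0 -0.7 0.4 2 0" --pt "0 -0.7 0.4 5 0" --pt "0 -0.7 0.4 8 0" --pt "0 -0.7 0.4 11 0" --pt "0 -0.7 0.4 13 0" --pt "0 -0.7 0.4 13 0"

```text
t: 6.85
ee_pos: [0.4796, 0.143, 0.0999]
tool_rot: [-180.0, 0.0, 18.7]
force: [0.1, 0.7, -1.5]
finger_gap: 0.0225
gripper_force: 108.1
```

>>> step_arm --pt "0 0 0 3 0" --pt "0 0 0 5 0" --pt "0 0 0 7 0" --pt "0 0 0 7 0"

```text
t: 7.25
ee_pos: [0.4796, 0.143, 0.093]
tool_rot: [-180.0, 0.0, 18.7]
force: [-0.2, 0.3, -1.4]
finger_gap: 0.0226
gripper_force: 108.1
```

>>> step_arm --pt "0 -1 -2.8 0 0" --pt "0 -2 -5.7 0 0" --pt "0 -3 -8.5 0 0" --pt "0 -3 -8.5 0 0" --pt "0 -3 -8.5 0 0"

```text
t: 7.75
ee_pos: [0.4743, 0.15, 0.0934]
tool_rot: [180.0, -0.0, 18.7]
force: [2.4, -3.1, -0.6]
finger_gap: 0.0227
gripper_force: 107.8
```

>>> step_arm --pt "0 -1.3 -3.7 0 0" --pt "0 -2.6 -7.4 0 0" --pt "0 -4 -11.2 0 0" --pt "0 -5.2 -14.8 0 0" --pt "0 -5.2 -14.8 0 0" --pt "0 -5.2 -14.8 0 0"

```text
t: 8.35
ee_pos: [0.4648, 0.162, 0.0934]
tool_rot: [180.0, -0.0, 18.6]
force: [4.9, -6.3, -1.5]
finger_gap: 0.0222
gripper_force: 107.9
```

```bash
cat > plan.py <<'E'
from h import *
piv=np.array([.5388,.0664])
def st():
    o=manip.get_obs(); y=np.radians(o['tool_rot'][2]); x=np.array([np.cos(y),np.sin(y)]); Y=np.array([np.sin(y),-np.cos(y)])
    P=np.array(o['ee_pos'][:2])-.0008*x; d=P-piv
    u=d/np.linalg.norm(d)
    print('t',o['t'],'pin r',np.linalg.norm(d).round(4),'th',np.degrees(np.arctan2(d[1],d[0])).round(2),'F rad',(o['force'][:2]@u).round(2),'F tan',(o['force'][:2]@[-u[1],u[0]]).round(2),'z',o['ee_pos'][2].round(4),'rot',np.round(o['tool_rot'],2))
    return P,x,Y
def to(P,x,Y,r,th):
    t=np.radians(th); D=piv+r*np.array([np.cos(t),np.sin(t)])-P; return (D@x*1e3).round(1),(D@Y*1e3).round(1)
E
python3 - <<'E'
from plan import *
s=st()
for th in (127,125,123,121,119,117,115,113,111,110,109,108): print(th,to(*s,.1218,th))
E
```

```text
t 8.35 pin r 0.1211 th 128.11 F rad -7.96 F tan 0.01 z 0.0934 rot [ 1.7997e+02 -1.0000e-02  1.8640e+01]
127 (np.float64(2.0), np.float64(-1.4))
125 (np.float64(6.1), np.float64(-2.7))
123 (np.float64(10.2), np.float64(-3.8))
121 (np.float64(14.3), np.float64(-4.8))
119 (np.float64(18.5), np.float64(-5.6))
117 (np.float64(22.7), np.float64(-6.3))
115 (np.float64(26.9), np.float64(-6.8))
113 (np.float64(31.1), np.float64(-7.2))
111 (np.float64(35.4), np.float64(-7.5))
110 (np.float64(37.5), np.float64(-7.6))
109 (np.float64(39.6), np.float64(-7.6))
108 (np.float64(41.7), np.float64(-7.6))
```

>>> step_arm --pt "0 3 -1.6 0 0" --pt "0 6.1 -2.7 0 0" --pt "0 10.2 -3.8 0 0" --pt "0 14.3 -4.8 0 0" --pt "0 18.5 -5.6 0 0" --pt "0 18.5 -5.6 0 0" --pt "0 18.5 -5.6 0 0"

```text
t: 9.05
ee_pos: [0.4805, 0.1729, 0.0933]
tool_rot: [180.0, 0.0, 18.6]
force: [3.2, -7.2, -1.7]
finger_gap: 0.0231
gripper_force: 107.9
```

```bash
python3 - <<'E'
from plan import *
s=st(); o=manip.get_obs(); np.save('o5.npy',o,allow_pickle=True); im=manip.camera('wrist'); C=cam('wrist',o)
u,v=proj(C,[.5024,.2013,.06]); print(u,v); x,y=int(u)-90,max(int(v)-60,0); print(x,y)
cv2.imwrite('pics/w5r.png',im); cv2.imwrite('pics/c5.png',cv2.resize(im[y:y+150,max(x,0):max(x,0)+200],(800,600),interpolation=cv2.INTER_CUBIC))
E
```

```text
t 9.05 pin r 0.1216 th 119.07 F rad -7.81 F tan 0.72 z 0.0933 rot [1.7995e+02 1.0000e-02 1.8630e+01]
226.05359927527957 183.09948812315014
136 123
```

View pics/c5.png

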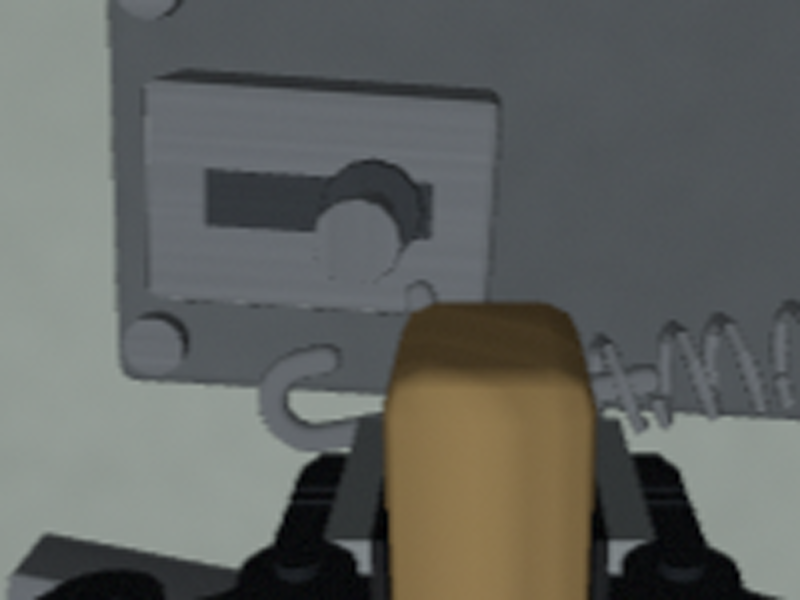

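The picture shows the post head at (358,240), the hook's tip end at (342,358) and the ear's end at (420,283), so the mouth is heading for the post.

```bash
python3 - <<'E'
from plan import *
C=cam('wrist',np.load('o5.npy',allow_pickle=True).item())
g=lambda u,v,z:onz(C,(u+.5)/4-.5+136,(v+.5)/4-.5+123,z)[:2]
pt={'post':g(358,240,.062),'tip':g(343,359,.0505),'ear':g(421,283,.0505),'bend':g(259,398,.05)}
t=np.radians(119.07);u=np.array([np.cos(t),np.sin(t)]);n=np.array([-u[1],u[0]])
for k,p in pt.items(): print(k,p.round(4),'along',((p-piv)@u*1e3).round(1),'across',((p-piv)@n*1e3).round(1),'r',(np.linalg.norm(p-piv)*1e3).round(1))
E
```

```text
post [0.503  0.2019] along 135.8 across -34.6 r 140.1
tip [0.4792 0.1987] along 144.6 across -12.2 r 145.1
ear [0.4962 0.1902] along 128.9 across -23.0 r 131.0
bend [0.4676 0.2104] along 160.5 across -7.7 r 160.7
```

```bash
python3 - <<'E'
from plan import *
s=st()
for th in (119,117,115,113,112,111,110,109,108,107.5): print(th,to(*s,.1226,th))
E
```

```text
t 9.1 pin r 0.1215 th 119.11 F rad -7.82 F tan 0.15 z 0.0932 rot [1.7995e+02 2.0000e-02 1.8620e+01]
119 (np.float64(0.0), np.float64(-1.1))
117 (np.float64(4.3), np.float64(-1.8))
115 (np.float64(8.5), np.float64(-2.3))
113 (np.float64(12.8), np.float64(-2.7))
112 (np.float64(14.9), np.float64(-2.9))
111 (np.float64(17.0), np.float64(-3.0))
110 (np.float64(19.2), np.float64(-3.1))
109 (np.float64(21.3), np.float64(-3.1))
108 (np.float64(23.5), np.float64(-3.1))
107.5 (np.float64(24.5), np.float64(-3.1))
```

>>> step_arm --pt "0 0 -1.1 0 0" --pt "0 2.2 -1.5 0 0" --pt "0 4.3 -1.8 0 0" --pt "0 6.4 -2.1 0 0" --pt "0 8.5 -2.3 0 0" --pt "0 8.5 -2.3 0 0"

```text
t: 9.7
ee_pos: [0.4878, 0.1777, 0.0932]
tool_rot: [179.9, 0.0, 18.6]
force: [3.4, -6.9, -1.3]
finger_gap: 0.0229
gripper_force: 108.0
```

>>> step_arm --pt "0 2.2 -0.2 0 0" --pt "0 4.3 -0.4 0 0" --pt "0 6.4 -0.6 0 0" --pt "0 6.4 -0.6 0 0"

```text
t: 10.1
ee_pos: [0.4936, 0.1802, 0.0931]
tool_rot: [179.9, 0.0, 18.6]
force: [2.5, -7.3, -1.6]
finger_gap: 0.0226
gripper_force: 108.0
```

```bash
python3 - <<'E'
from plan import *
s=st()
for th in (111,110,109,108,107.5): print(th,to(*s,.1226,th))
E
```

```text
t 10.1 pin r 0.1225 th 112.04 F rad -7.68 F tan 0.44 z 0.0931 rot [1.7994e+02 4.0000e-02 1.8620e+01]
111 (np.float64(2.2), np.float64(-0.2))
110 (np.float64(4.4), np.float64(-0.2))
109 (np.float64(6.5), np.float64(-0.3))
108 (np.float64(8.6), np.float64(-0.3))
107.5 (np.float64(9.7), np.float64(-0.3))
```

>>> step_arm --pt "0 1.1 -0.1 0 0" --pt "0 2.2 -0.2 0 0" --pt "0 3.3 -0.2 0 0" --pt "0 4.4 -0.2 0 0" --pt "0 4.4 -0.2 0 0"

```text
t: 10.6
ee_pos: [0.4976, 0.1818, 0.0931]
tool_rot: [179.9, 0.1, 18.6]
force: [2.1, -6.6, -0.7]
finger_gap: 0.0224
gripper_force: 108.0
```

>>> step_arm --pt "0 1.1 0 0 0" --pt "0 2.2 -0.1 0 0" --pt "0 3.2 -0.1 0 0" --pt "0 4.2 -0.1 0 0" --pt "0 4.2 -0.1 0 0"

```text
t: 11.1
ee_pos: [0.5014, 0.1831, 0.0931]
tool_rot: [179.9, 0.1, 18.6]
force: [1.4, -7.2, -1.7]
finger_gap: 0.0227
gripper_force: 108.0
```

```bash
python3 - <<'E'
from plan import *
s=st()
for th in (108.5,108,107.5):
  for r in (.1186,.1146,.1126,.1106,.1095,.1085,.1075): print(th,r,to(*s,r,th))
E
```

```text
t 11.1 pin r 0.1226 th 108.13 F rad -7.24 F tan 0.9 z 0.0931 rot [1.7994e+02 6.0000e-02 1.8620e+01]
108.5 0.1186 (np.float64(-0.8), np.float64(4.0))
108.5 0.1146 (np.float64(-0.8), np.float64(8.0))
108.5 0.1126 (np.float64(-0.8), np.float64(10.0))
108.5 0.1106 (np.float64(-0.8), np.float64(12.0))
108.5 0.1095 (np.float64(-0.8), np.float64(13.1))
108.5 0.1085 (np.float64(-0.8), np.float64(14.1))
108.5 0.1075 (np.float64(-0.8), np.float64(15.1))
108 0.1186 (np.float64(0.2), np.float64(4.0))
108 0.1146 (np.float64(0.2), np.float64(8.0))
108 0.1126 (np.float64(0.2), np.float64(10.0))
108 0.1106 (np.float64(0.1), np.float64(12.0))
108 0.1095 (np.float64(0.1), np.float64(13.1))
108 0.1085 (np.float64(0.1), np.float64(14.1))
108 0.1075 (np.float64(0.1), np.float64(15.1))
107.5 0.1186 (np.float64(1.3), np.float64(4.0))
107.5 0.1146 (np.float64(1.2), np.float64(8.0))
107.5 0.1126 (np.float64(1.1), np.float64(10.0))
107.5 0.1106 (np.float64(1.1), np.float64(12.0))
107.5 0.1095 (np.float64(1.1), np.float64(13.1))
107.5 0.1085 (np.float64(1.1), np.float64(14.1))
107.5 0.1075 (np.float64(1.0), np.float64(15.1))
```

>>> step_arm --pt "0 0.5 0 0 0" --pt "0 1 0 0 0" --pt "0 1 0 0 0"

```text
t: 11.4
ee_pos: [0.5023, 0.1834, 0.0931]
tool_rot: [179.9, 0.1, 18.6]
force: [2.3, -7.7, -0.9]
finger_gap: 0.0226
gripper_force: 108.0
```

```bash
python3 - <<'E'
from plan import *
for i in range(3): s=st(); manip.camera('wrist')
E
```

```text
t 11.4 pin r 0.1226 th 107.68 F rad -8.02 F tan 0.1 z 0.0931 rot [1.7994e+02 6.0000e-02 1.8620e+01]
t 11.45 pin r 0.1226 th 107.69 F rad -8.27 F tan -0.16 z 0.0931 rot [1.7994e+02 7.0000e-02 1.8620e+01]
t 11.5 pin r 0.1226 th 107.7 F rad -7.24 F tan -0.74 z 0.0931 rot [1.7994e+02 7.0000e-02 1.8620e+01]
```

```bash
python3 - <<'E'
from plan import *
s=st(); o=manip.get_obs(); np.save('o6.npy',o,allow_pickle=True); im=manip.camera('wrist'); C=cam('wrist',o)
u,v=proj(C,[.5027,.2016,.06]); x,y=int(u)-75,max(int(v)-75,0); print(x,y)
cv2.imwrite('pics/w6r.png',im); cv2.imwrite('pics/c6.png',cv2.resize(im[y:y+100,x:x+133],(798,600),interpolation=cv2.INTER_CUBIC))
E
```

```text
t 11.55 pin r 0.1226 th 107.7 F rad -7.36 F tan 0.21 z 0.0931 rot [1.7994e+02 7.0000e-02 1.8620e+01]
156 143
```

View pics/c6.png

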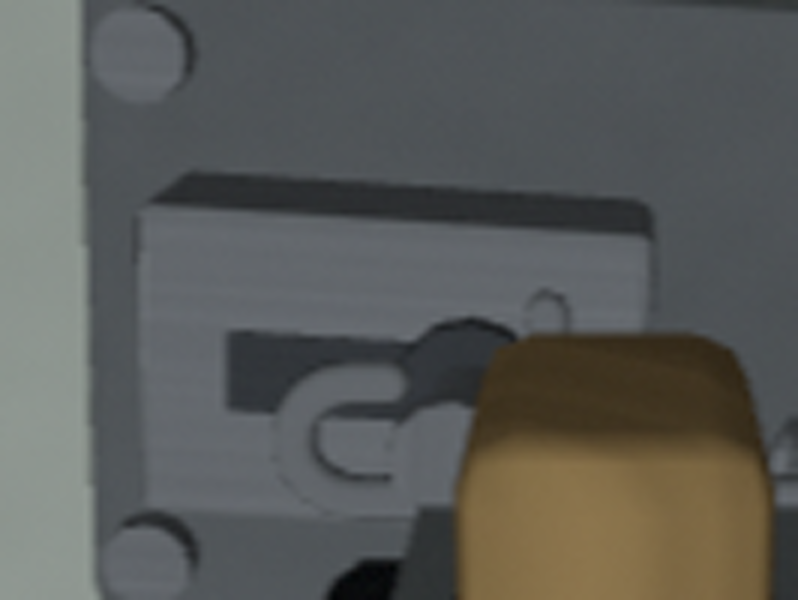

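The picture shows the hook's tip at (408,382) past the post, and the head's left edge at (388,455) inside the mouth. The ear is clear at (547,300).

```bash
python3 - <<'E'
from plan import *
C=cam('wrist',np.load('o6.npy',allow_pickle=True).item())
g=lambda u,v,z:onz(C,(u+.5)/6-.5+156,(v+.5)/6-.5+143,z)[:2]
pt={'post':np.array([.5027,.2016]),'headL':g(388,455,.061),'headTop':g(455,400,.061),'tip':g(408,382,.05),'tipmid':g(372,382,.05),'bend':g(272,440,.05),'ear':g(547,296,.05),'shanklow':g(345,515,.05)}
t=np.radians(107.7);u=np.array([np.cos(t),np.sin(t)]);n=np.array([-u[1],u[0]])
for k,p in pt.items(): print(k,p.round(4),'along',((p-piv)@u*1e3).round(1),'across',((p-piv)@n*1e3).round(1))
E
```

```text
post [0.5027 0.2016] along 139.8 across -6.7
headL [0.501  0.2086] along 146.9 across -7.2
headTop [0.5092 0.2036] along 139.7 across -13.5
tip [0.5055 0.2091] along 146.0 across -11.7
tipmid [0.5043 0.2129] along 150.1 across -11.6
bend [0.4939 0.2217] along 161.6 across -4.5
ear [0.5201 0.1973] along 130.4 across -22.0
shanklow [0.4877 0.2113] along 153.6 across 4.6
```

>>> step_arm --pt "0 0.6 0 0 0" --pt "0 1.2 0 0 0" --pt "0 1.8 0 0 0" --pt "0 1.8 0 0 0"

```text
t: 12.0
ee_pos: [0.504, 0.184, 0.0931]
tool_rot: [179.9, 0.1, 18.6]
force: [2.1, -6.8, -1.7]
finger_gap: 0.0227
gripper_force: 108.0
```

```bash
cat >seg.py <<'E'
from plan import *
s=st(); F=[]
o=manip.get_obs(); C=cam('wrist',o); im=manip.camera('wrist')
for i in range(4): F.append(manip.get_obs()['force']); manip.camera('top')
d=s[0]-piv; u=d/np.linalg.norm(d); n=np.array([-u[1],u[0]]); F=np.mean(F,0)[:2]; print('meanF rad',F@u,'tan',F@n)
# bright tip over dark slot: profile across, at along=150 -> hook wire edges
g=cv2.cvtColor(im,cv2.COLOR_BGR2GRAY).astype(np.float32)
for al in (.150,.152):
    a=np.arange(-20,-3,1.); px=np.array([proj(C,[*(piv+al*u+x*1e-3*n),.05]) for x in a],np.float32)
    print(al,[(int(x),int(q)) for x,q in zip(a,cv2.remap(g,px[:,0],px[:,1],1).ravel() if 0 else cv2.remap(g,px[:,:1],px[:,1:],cv2.INTER_LINEAR).ravel())])
E
python3 seg.py
```

```text
t 12.0 pin r 0.1226 th 106.85 F rad -7.11 F tan -0.05 z 0.0931 rot [1.7993e+02 7.0000e-02 1.8620e+01]
meanF rad -7.613434377913743 tan 0.24274439946484194
0.15 [(-20, 101), (-19, 104), (-18, 102), (-17, 103), (-16, 104), (-15, 102), (-14, 58), (-13, 91), (-12, 99), (-11, 100), (-10, 99), (-9, 69), (-8, 54), (-7, 53), (-6, 54), (-5, 85), (-4, 102)]
0.152 [(-20, 101), (-19, 103), (-18, 101), (-17, 103), (-16, 104), (-15, 87), (-14, 55), (-13, 90), (-12, 99), (-11, 100), (-10, 99), (-9, 71), (-8, 53), (-7, 53), (-6, 54), (-5, 87), (-4, 101)]
```

>>> step_arm --pt "0 0 1 0 0" --pt "0 0 2 0 0" --pt "0 -0.1 3 0 0" --pt "0 -0.1 4 0 0" --pt "0 -0.1 5 0 0" --pt "0 -0.1 5 0 0"

```text
t: 12.85
ee_pos: [0.5055, 0.1793, 0.0931]
tool_rot: [179.9, 0.1, 18.6]
force: [1.8, -5.2, -1.6]
finger_gap: 0.0229
gripper_force: 107.9
```

```bash
python3 seg.py
```

```text
t 12.85 pin r 0.1176 th 106.81 F rad -5.5 F tan -0.19 z 0.0931 rot [1.7994e+02 6.0000e-02 1.8610e+01]
meanF rad -6.617323083851057 tan 0.2794447778718321
0.15 [(-20, 102), (-19, 104), (-18, 101), (-17, 102), (-16, 104), (-15, 94), (-14, 50), (-13, 77), (-12, 98), (-11, 101), (-10, 101), (-9, 95), (-8, 65), (-7, 52), (-6, 53), (-5, 82), (-4, 102)]
0.152 [(-20, 102), (-19, 103), (-18, 102), (-17, 103), (-16, 104), (-15, 92), (-14, 56), (-13, 56), (-12, 84), (-11, 98), (-10, 100), (-9, 100), (-8, 98), (-7, 89), (-6, 72), (-5, 69), (-4, 66)]
```

>>> step_arm --pt "0 0 1 0 0" --pt "0 0 2 0 0" --pt "0 -0.1 3 0 0" --pt "0 -0.1 4 0 0" --pt "0 -0.1 5 0 0" --pt "0 -0.1 5 0 0"

```text
t: 13.7
ee_pos: [0.507, 0.1747, 0.0931]
tool_rot: [180.0, 0.1, 18.6]
force: [1.3, -5.6, -1.6]
finger_gap: 0.0226
gripper_force: 107.9
```

>>> step_arm --pt "0 0 1 0 0" --pt "0 0 2 0 0" --pt "0 -0.1 3 0 0" --pt "0 -0.1 3 0 0"

```text
t: 14.1
ee_pos: [0.5078, 0.1721, 0.0932]
tool_rot: [180.0, 0.0, 18.6]
force: [0.8, -4.4, -1.4]
finger_gap: 0.0229
gripper_force: 108.2
```

```bash
python3 seg.py
```

```text
t 14.1 pin r 0.1101 th 106.76 F rad -4.48 F tan 0.52 z 0.0932 rot [1.7998e+02 4.0000e-02 1.8640e+01]
meanF rad -5.137433101774466 tan 0.3729132425368822
0.15 [(-20, 102), (-19, 104), (-18, 102), (-17, 103), (-16, 105), (-15, 98), (-14, 63), (-13, 54), (-12, 53), (-11, 53), (-10, 53), (-9, 54), (-8, 54), (-7, 53), (-6, 54), (-5, 65), (-4, 98)]
0.152 [(-20, 102), (-19, 104), (-18, 102), (-17, 103), (-16, 105), (-15, 98), (-14, 61), (-13, 53), (-12, 53), (-11, 53), (-10, 54), (-9, 53), (-8, 54), (-7, 54), (-6, 54), (-5, 71), (-4, 103)]
```

>>> step_arm --pt "0 0 0.7 0 0" --pt "0 0 1.3 0 0" --pt "0 0 2 0 0" --pt "0 0 2.5 0 0" --pt "0 0 2.5 0 0" --pt "0 0 2.5 0 0"

```text
t: 14.95
ee_pos: [0.5088, 0.1705, 0.0933]
tool_rot: [-180.0, -0.0, 18.7]
force: [-0.0, -0.6, -1.5]
finger_gap: 0.0228
gripper_force: 108.2
```

```bash
python3 seg.py; cat > crop.py <<'E'
import sys; from plan import *
o=manip.get_obs(); im=manip.camera('wrist'); C=cam('wrist',o)
u,v=proj(C,[.5027,.2016,.06]); x,y=int(u)-75,max(int(v)-75,0); print(x,y)
cv2.imwrite(sys.argv[1],cv2.resize(im[y:y+100,x:x+133],(798,600),interpolation=cv2.INTER_CUBIC))
E

```

```text
t 14.95 pin r 0.1083 th 106.48 F rad -0.6 F tan 0.21 z 0.0933 rot [-1.7999e+02 -1.0000e-02  1.8670e+01]
meanF rad -0.17340033418477097 tan 0.4099940479703701
0.15 [(-20, 102), (-19, 103), (-18, 104), (-17, 102), (-16, 103), (-15, 105), (-14, 93), (-13, 57), (-12, 53), (-11, 53), (-10, 54), (-9, 53), (-8, 53), (-7, 53), (-6, 54), (-5, 53), (-4, 84)]
0.152 [(-20, 102), (-19, 103), (-18, 103), (-17, 102), (-16, 104), (-15, 105), (-14, 95), (-13, 53), (-12, 54), (-11, 52), (-10, 52), (-9, 54), (-8, 53), (-7, 53), (-6, 53), (-5, 53), (-4, 91)]
```

>>> step_arm --pt "0 0 0.6 0 0" --pt "0 0 0.6 -3 0" --pt "0 0 0.6 -7 0" --pt "0 0 0.6 -12 0" --pt "0 0 0.6 -20 0" --pt "0 0 0.6 -40 0" --pt "0 0 0.6 -80 0" --pt "0 0 0.6 -120 0"

```text
t: 16.0
ee_pos: [0.5085, 0.1697, 0.215]
tool_rot: [-180.0, 0.0, 18.7]
force: [0.8, 0.1, 0.4]
finger_gap: 0.0228
gripper_force: 108.2
```

>>> step_arm --pt "0 -30 5 -10 0" --pt "0 -70 10 -30 0" --pt "0 -70 10 -37 0" --pt "0 -70 10 -37 0" --pt "0 -70 10 -37 0"

```text
t: 16.5
ee_pos: [0.4465, 0.1382, 0.2505]
tool_rot: [-180.0, -0.1, 18.7]
force: [0.2, -0.1, -1.9]
finger_gap: 0.0231
gripper_force: 108.3
```

```bash
python3 - <<'E'
from plan import *
o=manip.get_obs(); im=manip.camera('wrist'); C=cam('wrist',o); print(o['t'],o['ee_pos'],o['tool_rot'],o['force'])
u,v=proj(C,[.5027,.2016,.06]); x,y=int(u)-50,max(int(v)-60,0); print(u,v,x,y); x=max(x,0)
cv2.imwrite('pics/w7r.png',im)
cv2.imwrite('pics/c7.png',cv2.resize(im[y:y+120,x:x+160],(800,600),interpolation=cv2.INTER_CUBIC))
E
```

```text
16.5 [0.44646292 0.13818529 0.2504726 ] [-1.79989876e+02 -5.37348683e-02  1.86644781e+01] [ 0.16855281 -0.0809855  -1.9158313 ]
220.7856221916547 112.51843002105367 170 52
```

View pics/c7.png

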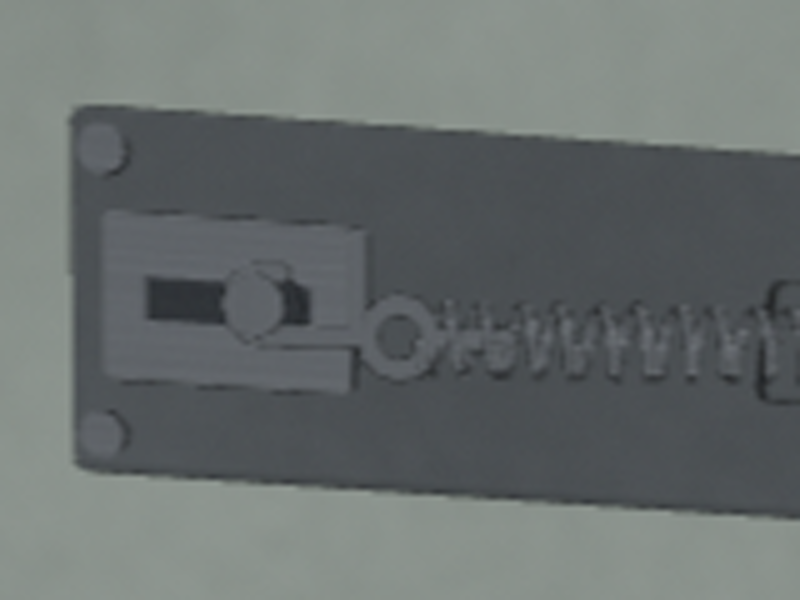

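The hook lies round the post under its head at (253,300). The eye is at (400,335) and the spring is straight, so it is caught. Next I return the puller to its stand.

>>> step_arm --pt "0 -4 25 0 0" --pt "0 -10 70 0 0" --pt "0 -16 115 0 0" --pt "0 -23 160 0 0" --pt "0 -29 205 0 0" --pt "0 -36 250 0 0" --pt "0 -42 295 0 0" --pt "0 -49 340 0 0"

```text
t: 17.35
ee_pos: [0.5088, -0.2017, 0.2494]
tool_rot: [-180.0, 0.0, 18.7]
force: [0.8, 0.7, -1.5]
finger_gap: 0.0226
gripper_force: 108.3
```

>>> step_arm --pt "0 -6 45 0 0" --pt "0 -11.8 86 0 0" --pt "0 -11.8 86 0 0" --pt "0 -11.8 86 0 0" --pt "0 -11.8 86 0 0"

```text
t: 17.85
ee_pos: [0.5249, -0.2841, 0.2495]
tool_rot: [-179.9, 0.0, 18.7]
force: [0.9, 1.4, -0.6]
finger_gap: 0.0228
gripper_force: 108.3
```

>>> step_arm --pt "0 0 1 40 0" --pt "0 0 1 80 0" --pt "0 0 1 115 0" --pt "0 0 1 132 0" --pt "0 0 1 137 0" --pt "0 0 1 137 0"

```text
t: 18.45
ee_pos: [0.5251, -0.2852, 0.1132]
tool_rot: [-180.0, 0.0, 18.7]
force: [-0.3, 0.3, -0.5]
finger_gap: 0.0229
gripper_force: 108.3
```

>>> step_arm --pt "0 0 0 5 0" --pt "0 0 0 10 0" --pt "0 0 0 16 0" --pt "0 0 0 16 0"

```text
t: 18.85
ee_pos: [0.5246, -0.286, 0.0967]
tool_rot: [-180.0, 0.0, 18.7]
force: [-0.6, 1.0, -0.1]
finger_gap: 0.0226
gripper_force: 108.3
```

Pin is in the hole without contact; going on down until it seats.

>>> step_arm --pt "0 0 0 6 0" --pt "0 0 0 12 0" --pt "0 0 0 17 0" --pt "0 0 0 20 0" --pt "0 0 0 20 0"

```text
t: 19.35
ee_pos: [0.5247, -0.286, 0.0767]
tool_rot: [-180.0, 0.0, 18.7]
force: [0.5, 0.0, -0.8]
finger_gap: 0.023
gripper_force: 108.3
```

>>> step_arm --pt "0 0 0 0.6 0" --pt "0 0 0 1.2 0" --pt "0 0 0 1.8 0" --pt "0 0 0 1.8 0"

```text
t: 19.75
ee_pos: [0.5249, -0.2862, 0.0755]
tool_rot: [180.0, -0.0, 18.7]
force: [0.3, -0.8, -1.1]
finger_gap: 0.0229
gripper_force: 108.3
```

>>> step_arm --pt "0 0 0 0.4 0" --pt "0 0 0 0.8 0" --pt "0 0 0 0.8 0"

```text
t: 20.05
ee_pos: [0.525, -0.2862, 0.0751]
tool_rot: [180.0, -0.0, 18.7]
force: [-2.1, 1.4, 6.0]
finger_gap: 0.0226
gripper_force: 109.7
```

>>> step_arm --pt "0.35 0 0 0 0" --pt "0.5 0 0 0 0" --pt "1 0 0 0 0" --pt "1 0 0 0 0" --pt "1 0 0 0 0" --pt "1 0 0 0 0" --pt "1 0 0 0 0" --squeeze 30

```text
t: 20.75
ee_pos: [0.5249, -0.2861, 0.0747]
tool_rot: [-180.0, 0.0, 18.7]
force: [-0.5, -0.1, -0.2]
finger_gap: 0.0855
gripper_force: 0.0
```

>>> step_arm --pt "1 0 0 -10 0" --pt "1 0 0 -35 0" --pt "1 0 0 -75 0" --pt "1 0 0 -120 0" --pt "1 0 0 -165 0" --pt "1 0 0 -187 0" --pt "1 0 0 -187 0" --pt "1 0 0 -187 0"

```text
t: 21.55
ee_pos: [0.5248, -0.2861, 0.2623]
tool_rot: [180.0, -0.0, 18.7]
force: [-0.2, 0.8, -1.8]
finger_gap: 0.0851
gripper_force: 0.0
```

```bash
python3 - <<'E'
from h import *
o=manip.get_obs(); C=cam('wrist',o); im=manip.camera('wrist'); cv2.imwrite('pics/w8r.png',im); print(o['t'],o['ee_pos'],o['tool_rot'],o['finger_gap'])
u,v=proj(C,[.5246,-.2853,.09]); x0,y0=int(u)-50,int(v)-50; hsv=cv2.cvtColor(im[y0:y0+100,x0:x0+100],cv2.COLOR_BGR2HSV)
for lo in (90,100):
    m=cv2.inRange(hsv,(5,40,lo),(28,200,255)); n,l,s,c=cv2.connectedComponentsWithStats(m); i=1+np.argmax(s[1:,4])
    bx=cv2.boxPoints(cv2.minAreaRect(cv2.findNonZero((l==i).astype(np.uint8))))+[x0,y0]; P=[onz(C,*b,.099) for b in bx]
    e=[P[1]-P[0],P[2]-P[1]]; L=[np.linalg.norm(q) for q in e]; d=e[int(np.argmax(L))]
    print(lo,s[i,4],np.round(L,4),np.degrees(np.arctan2(d[1],d[0])),onz(C,*(c[i]+[x0,y0]),.099).round(4))
# top & side before/after: changed pixels
for n in ('top','side'):
    a=cv2.imread(f'pics/{n}0.png');b=manip.camera(n); cv2.imwrite(f'pics/{n}9.png',b)
    d=(cv2.absdiff(a,b).max(2)>35).astype(np.uint8); d=cv2.morphologyEx(d,cv2.MORPH_OPEN,np.ones((2,2),np.uint8))
    k,l,s,c=cv2.connectedComponentsWithStats(d); print(n,[s[i].tolist() for i in range(1,k) if s[i,4]>6])
E
```

```text
21.55 [ 0.52482719 -0.28609378  0.26226773] [ 1.79965605e+02 -3.37334494e-02  1.86640426e+01] 0.08514231925626853
90 980 [0.0206 0.0595] -160.81182255142974 [ 0.5244 -0.2859  0.099 ]
100 827 [0.0174 0.0572] -160.92805380452577 [ 0.5242 -0.2854  0.099 ]
top [[288, 116, 174, 268, 22522], [328, 187, 11, 15, 100], [451, 277, 6, 4, 20], [424, 280, 36, 81, 2062], [467, 327, 45, 37, 838]]
side [[173, 0, 137, 203, 9689], [246, 30, 4, 4, 11], [240, 33, 6, 6, 21], [240, 40, 5, 3, 13], [253, 42, 4, 7, 17], [245, 44, 7, 5, 19], [0, 83, 19, 34, 312], [19, 91, 8, 19, 86], [28, 107, 25, 61, 596], [13, 150, 26, 12, 166], [0, 255, 7, 7, 35], [0, 258, 29, 19, 393], [0, 277, 61, 107, 5581]]
```

```bash
python3 -c "
from bench import manip
print(manip.finish_job())"
```

```text
the job is handed in; nothing more can be done
None
```

The job is handed in at about 21.6 s: the spring's hook is caught round the post under its own tension, with the spring load at about 8 N at most and no sign of the hook striking the post, and the puller stands upright in its stand where it began.

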